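# Vent a test kiln: pull the plug and hold the lid ajar

## Robot

A 7-joint arm with a two-finger parallel gripper is mounted at the origin on the work surface. World frame = base frame: x ahead of the robot, y to its left, z up, the work surface at z = 0. Lengths are in m, angles in rad, forces in N, time in s.
With the tool pointing down it reaches from about 0.425 to 0.875 m from the base axis. Payload 4.7 kg.
Tool frame: the origin (TCP) lies between the finger pads; the fingertips stand 14 mm ahead of it and the grasp point (between the pads) lies 5 mm behind it; z points along the fingers, y is the line along which they close (so a half turn about z gives the same grasp; the last joint's range is limited). The gripper opens to 87 mm and grips with 3 to 60 N. Pads are 19 mm wide; open, the fingers measure 117 mm over their backs; the gripper's body (75 mm by 190 mm) begins 51 mm behind the grasp point.
Start: joints at [1.147, 0.321, -0.07, 1.45, 0.023, 1.371, -0.057], TCP at [0.276, -0.589, 0.202] pointing down, gripper open.
Joint ranges: [-2.86, 2.86], [-0.3, 2.09], [-1.38, 1.24], [0.06, 2.45], [-1.56, 4.7], [0.09, 2.05], [-2.69, 2.69]. Speed limits (rad/s): [2.57, 2.57, 3.14, 3.14, 3.14, 3.14, 3.14].

## Interface

Orientations are given as a rotation vector (axis times angle).
In Python, from bench import ctrl gives the robot as it stands.
- The arm moves only by the tool step_arm, never from a script. Its argument "commands" is a list of rows, each an object with "travel": the shift along the tool's x, y, z in m, a list of three; "turn": the turn, a rotation vector about the tool's x, y, z in degrees, a list of three. A call has 1 to 5 rows; each row is the pose to reach, as a shift and turn from the pose commanded when the call began, along the tool's axes at that moment; what a row does not reach only later rows make up. A row lasts 1/10 s, in which the tool goes at most 50 mm and 8.59 degrees, less where a joint would pass 70% of its speed; a pose out of reach is approached as far as the arm can. A call with a gripper value outside its range is refused whole. "gripper" is the opening, from 0 (shut) to 1 (fully open), set as the call begins (left out, the last holds). The fingers move at their own pace and stop on an object; "force" is the grip in N (left out, the last holds). Time passes only in rows, so rows that repeat a pose let the fingers close. It gives the time, the measured TCP pose, the force, the opening and the grip force at its end, in the units of the state.
- ctrl.get_state(): the state, without advancing time (a new reading comes with each control period).
- ctrl.get_image(name): name is "side" or "top" or "wrist"; returns the picture (384x512x3 uint8, red, green, blue); there is no depth.
- ctrl.camera_model(name): a dict with "fx", "fy", "cx", "cy" (pixels), "k1" (the pictures are not rectified: a ray, as slopes to the right and down, at radius r is drawn at 1 + k1 r^2 times it, then the intrinsics apply), "R" (3x3) and "t" (3): a world point X has camera coordinates R X + t; the wrist camera has in their place "T_tool_cam" (4x4, takes a point from camera to tool coordinates, whose origin is the TCP and whose axes are the flange's). Camera axes: x right, y down, z forward; pixel columns grow to the right and rows downward; lengths in m; the calibration is good to about 2 mm. A picture is of the moment at which its call begins: read the wrist's pose just before it. camera_model takes no time and is no camera call.
- ctrl.close_job(): hands the job in; it is judged then, once.
The state is a dict: "time": time; "joint_positions": joint angles; "qd": joint speeds; "joint_torque": joint torques, N m; "position": TCP position; "tool_rot": TCP orientation; "ft_force": force on the tool from outside, world axes, zero at the start; "torque": the same for the moment, N m; "grip_width": opening from 0.0 (shut) to 1.0 (fully open); "grip_force": force on a finger pad.
Only numpy, scipy, OpenCV 4.12 (cv2) and the standard library are available. Lean on these libraries where they do the work, as an engineer would, in place of code of your own. Each camera call takes 0.05 s, during which the arm holds its last target. There are 200 camera calls.

## Task

The little test kiln on the bench is cold and full of damp pots that have to dry with its vent open and its lid ajar. Take the vent plug out of the lid and set it down, not dropped, on the off-white square piece of kiln shelf lying beside the kiln; only when the plug is there, lift the lid by its front handle to about 20 degrees and keep holding it still there, so that I can slip the prop under it: you finish with the handle still in your grip. Do not let the lid drop back, and leave the mug, the prop post and the glaze jar where they stand.

Things in the scene. Friction and masses are not known exactly. Their poses are not given: they have to be found in the camera images.
- lid (a joint): Kiln lid, a cream fibre slab 280 x 280 mm and 45 mm thick in a steel band, about 0.8 kg, hinged level along the kiln's back top edge, 165 mm above the bench. Angle in rad: 0 shut (it starts shut), grows as the front rises; 20 degrees = 0.349. Nothing holds it up: let go of, it falls shut. Lifting at the handle takes about 3 to 4 N.
- lid_handle (a point): Round dark-wood bar on the lid's front, 20 mm thick, 120 mm long, on a steel arm at each end. The point is the middle of the bar; y along it, parallel to the hinge; x towards the lid. Lid shut: 345 mm in front of the hinge axis and 187 mm above the bench (22 mm above the hinge). Swings with the lid. 40 mm free between bar and lid, nothing above. It can turn between the fingers, which need not tilt with it.
- vent (a point): Centre of the 35 mm vent hole at the lid's top face, 185 mm from the hinge axis on the lid's middle line, 210 mm above the bench with the lid shut. The kiln is a steel-jacketed box 280 x 280 mm, 165 mm high without the lid; its centre lies 30 mm behind the vent. A grey controller box (170 mm wide, 121 mm high) sticks out 45 mm from its front, below the handle.
- plug: The plug's foot (centre of its lower end; z up along the plug). Terracotta-brown stopper 64 mm tall, 80 g: a round head, 42 mm across and 32 mm tall, on a round shank 27 to 30 mm across and 32 mm long. It stands loosely in the vent hole with the head resting on the lid; pull it straight up, at least 40 mm, to clear the lid.
- plug_head (a point): Centre of the plug's head, where to grasp it: 48 mm above its foot, and 16 mm above the face of the lid while it sits in the vent.
- batt: Kiln shelf offcut for the plug: an off-white square slab 150 x 150 mm, 15 mm thick, lying fixed on the bench to one side of the kiln (left or right). Origin at the centre of its underside; x and y along its sides. The plug may stand or lie on it.
- wareboard: Brown wooden board 150 (x) x 170 (y) x 14 mm lying fixed on the bench on the other side, with the mug on it. Not for the plug. Origin at the centre of its underside.
- mug_mid (a point): Centre of a pinkish unglazed mug, 76 mm across, 85 mm tall. Leave it alone.
- post_mid (a point): Centre of the kiln prop, a stone-coloured round post 44 mm across and 75 mm tall, standing beside the kiln. Leave it alone.
- jar_mid (a point): Centre of an ochre glaze jar with a black lid, 70 mm across, 100 mm tall, standing beside the kiln. Leave it alone.
There are look-alikes about, which are no part of the job. Leave any black, green or red look-alike of the plug alone.

How it is judged:
By the outcome, as a careful person would: the job done as asked, in the order asked, and still so for the second after the job is handed in, while the arm keeps its last pose, push and grip.
It also fails if it takes over 48 s, if anything falls off the work surface, if the arm or the gripper's body presses on something with over 40 N, if the wrist force passes 120 N, or if a joint passes its speed limit or range.

## Working session

There is one attempt and no reset: what is moved stays moved. The work goes in short steps, Python scripts to look and compute and a tool call to move; the robot and the scene stay as the last step left them, time stands still between calls to the robot, and variables do not carry over. Pictures are saved under pics/ and viewed, at most 10 in all, crops included, and the job is handed in when it is done.

Besides the shell and the picture viewer there is one more tool, called after "Request:" as name([rows], argument=value, ...), one row to a line, values as JSON. step_arm: Moves the arm, as the interface text tells. Its arguments: {"type":"object","properties":{"commands":{"type":"array"},"gripper":{"type":"number"},"force":{"type":"number"}},"required":["commands"]}

```bash
mkdir -p pics; python3 - <<'E'
from bench import ctrl
import cv2,numpy as np
a=ctrl.get_image("top");b=ctrl.get_image("side")
cv2.imwrite("pics/top0.png",a[:,:,::-1]);cv2.imwrite("pics/side0.png",b[:,:,::-1])
s=ctrl.get_state();print(s)
for n in("top","side","wrist"):print(ctrl.camera_model(n))
E
```

```text
{'time': 0.1, 'joint_positions': array([ 1.14710009,  0.32177995, -0.07007768,  1.45153047,  0.02256471,
        1.37081535, -0.05686249]), 'qd': array([ 5.99783539e-04,  4.01736670e-04,  3.22126096e-05, -3.03148842e-03,
       -1.08498982e-03, -7.27497536e-04, -1.41430873e-04]), 'joint_torque': array([ 5.37917531e-04, -4.92570591e+01, -4.05446347e-01, -3.13397670e+01,
       -6.41680718e-02,  3.95071541e-02,  4.52867482e-05]), 'position': array([ 0.27530193, -0.58823543,  0.20066199]), 'tool_rot': array([-3.06495764e+00, -6.81921082e-01,  6.87558897e-04]), 'ft_force': array([-0.77163267, -0.0574172 ,  0.06484228]), 'torque': array([-0.00092955,  0.01670159,  0.00230045]), 'grip_force': 0.0, 'grip_width': 0.9997766937675502}
{'fx': 477.5037280783552, 'fy': 477.5037280783552, 'cx': 247.3829644157957, 'cy': 193.97537803904913, 'k1': -0.1539734661805305, 'R': array([[-0.04567035, -0.99894678,  0.00442087],
       [-0.97462452,  0.0435867 , -0.21956147],
       [ 0.21913754, -0.01433614, -0.97558865]]), 't': array([0.0196038 , 0.63525354, 1.57287148])}
{'fx': 366.4997228465594, 'fy': 366.4997228465594, 'cx': 256.6502240870103, 'cy': 193.08539567875695, 'k1': -0.034382923958675246, 'R': array([[ 0.95563552, -0.29454182,  0.00242154],
       [-0.18769303, -0.61526132, -0.7656532 ],
       [ 0.22700677,  0.73123089, -0.64324902]]), 't': array([-0.57435092,  0.22475229,  0.89004203])}
{'fx': 280.2229132507416, 'fy': 280.2229132507416, 'cx': 255.10848962779428, 'cy': 191.86988008521757, 'k1': -0.06572770274209697, 'T_tool_cam': array([[ 6.34849929e-04, -9.53819614e-01, -3.00379327e-01,
         8.38705647e-02],
       [ 9.99999641e-01,  4.36901954e-04,  7.26161982e-04,
         1.06185567e-04],
       [-5.61391227e-04, -3.00379680e-01,  9.53819549e-01,
        -1.83319676e-01],
       [ 0.00000000e+00,  0.00000000e+00,  0.00000000e+00,
         1.00000000e+00]])}
```

View pics/top0.png

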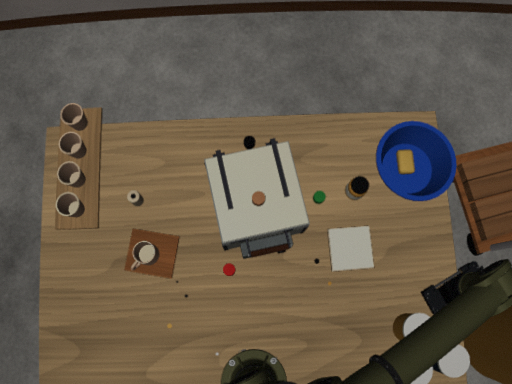

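View pics/side0.png

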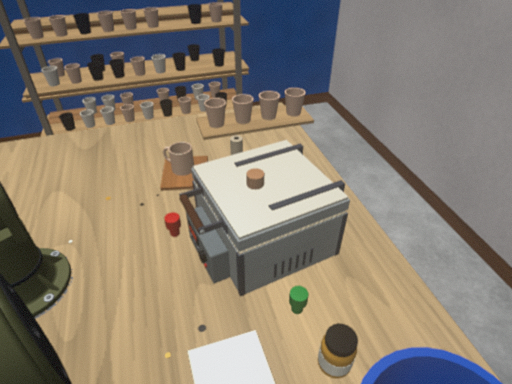

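The top view shows the plug at (259,198) in the lid, the batt at (351,248) to the right, the handle and controller at about (267,243), and the red and green look-alikes at (229,270) and (319,197). The side view shows the plug at (256,178) and the handle bar on the kiln's left front at about (205,210).

```bash
cat >h.py <<'E'
from bench import ctrl
import cv2,numpy as np
from scipy.spatial.transform import Rotation as Ro
def cam(n,st=None):
    m=ctrl.camera_model(n)
    if n=="wrist":
        T=np.eye(4);T[:3,:3]=Ro.from_rotvec(st["tool_rot"]).as_matrix();T[:3,3]=st["position"]
        W=np.linalg.inv(T@m["T_tool_cam"]);m["R"]=W[:3,:3];m["t"]=W[:3,3]
    m["K"]=np.array([[m["fx"],0,m["cx"]],[0,m["fy"],m["cy"]],[0,0,1]]);m["D"]=np.array([m["k1"],0,0,0.])
    return m
def ray(m,p):
    u=cv2.undistortPoints(np.array([[p]],float),m["K"],m["D"])[0,0]
    return -m["R"].T@m["t"],m["R"].T@np.array([u[0],u[1],1])
def onz(m,p,z):
    o,d=ray(m,p);return o+d*(z-o[2])/d[2]
def tri(m1,p1,m2,p2):
    (a,d),(b,e)=ray(m1,p1),ray(m2,p2)
    s=np.linalg.lstsq(np.c_[d,-e],b-a,rcond=None)[0];x,y=a+d*s[0],b+e*s[1]
    return (x+y)/2,np.linalg.norm(x-y)
def proj(m,X):
    return cv2.projectPoints(np.array([X],float),cv2.Rodrigues(m["R"])[0],m["t"],m["K"],m["D"])[0][0,0]
def comps(mask,amin=60):
    n,l,s,c=cv2.connectedComponentsWithStats(mask.astype(np.uint8))
    return [(s[i],c[i],l==i) for i in range(1,n) if s[i][4]>=amin]
E
python3 - <<'E'
from h import *
np.set_printoptions(precision=4,suppress=True)
t,s=cv2.imread("pics/top0.png"),cv2.imread("pics/side0.png")
mt,ms=cam("top"),cam("side")
def pale(i):
    h=cv2.cvtColor(i,cv2.COLOR_BGR2HSV);return (h[...,1]<45)&(h[...,2]>150)
def brown(i):
    h=cv2.cvtColor(i,cv2.COLOR_BGR2HSV);return (h[...,0]<13)&(h[...,1]>80)&(h[...,2]>90)
for n,i,m in(("top",t,mt),("side",s,ms)):
    for st,c,l in comps(pale(i),400):
        k=cv2.convexHull(np.argwhere(l)[:,::-1].astype(np.int32))
        q=cv2.approxPolyDP(k,0.04*cv2.arcLength(k,True),True)[:,0]
        print(n,"pale",st,c)
        for p in q: print("  ",p,onz(m,p,.21)[:2],onz(m,p,.015)[:2])
    for st,c,l in comps(brown(i),40):print(n,"brown",st,c,onz(m,c,.23))
E
python3 - <<'E'
import cv2
a=cv2.imread("pics/top0.png")[135:265,195:385];b=cv2.imread("pics/side0.png")[140:290,150:350]
a=cv2.resize(a,(780,534),interpolation=cv2.INTER_CUBIC);cv2.imwrite("pics/ct.png",a)
cv2.imwrite("pics/cs.png",cv2.resize(b,None,fx=4,fy=4,interpolation=cv2.INTER_CUBIC)[:600])
E
```

```text
top pale [ 206  142  102   99 6291] [255.9471 192.5152]
   [307 222] [ 0.5066 -0.1883] [ 0.5374 -0.2154]
   [223 240] [0.4624 0.0746] [0.4873 0.0826]
   [206 159] [0.7247 0.12  ] [0.7846 0.1341]
   [286 142] [ 0.7706 -0.1396] [ 0.8366 -0.1601]
top pale [ 329  226   45   45 1661] [350.5605 247.9705]
   [373 266] [ 0.3592 -0.384 ] [ 0.3704 -0.437 ]
   [333 270] [ 0.354  -0.2581] [ 0.3645 -0.2944]
   [329 230] [ 0.4782 -0.2553] [ 0.5052 -0.2912]
   [368 227] [ 0.4814 -0.3795] [ 0.5089 -0.432 ]
top pale [439 345  31  32 659] [455.044  362.0926]
   [469 361] [ 0.0456 -0.6664] [ 0.015  -0.7571]
   [458 376] [ 0.0037 -0.6262] [-0.0324 -0.7115]
   [447 375] [ 0.0106 -0.5904] [-0.0247 -0.671 ]
   [439 363] [ 0.0496 -0.5674] [ 0.0195 -0.6449]
   [458 345] [ 0.0982 -0.6342] [ 0.0746 -0.7206]
top brown [456 149  27  16 113] [468.5044 156.354 ] [ 0.6938 -0.7382  0.23  ]
top brown [252 193  13   9  41] [258.3902 196.9756] [ 0.5886 -0.0404  0.23  ]
top brown [130 229  28  19 137] [141.8467 237.2774] [0.4784 0.3222 0.23  ]
top brown [155 233  13   9  46] [162.1522 236.9348] [0.477  0.2594 0.23  ]
to
[... 960 characters left out ...]
35 0.4131]
side pale [ 342  161  158  192 7468] [417.8337 237.5449]
   [494 352] [ 0.8132 -0.5378] [ 0.9676 -0.4854]
   [343 161] [ 0.8259 -0.0152] [0.9849 0.2273]
   [459 237] [ 0.9273 -0.3226] [ 1.1232 -0.192 ]
side pale [ 188  330   87   54 3399] [230.9741 361.5325]
   [274 383] [ 0.4786 -0.4787] [ 0.5112 -0.4049]
   [194 383] [ 0.3704 -0.4457] [ 0.3636 -0.3599]
   [188 350] [ 0.3701 -0.3948] [ 0.3632 -0.2904]
   [254 330] [ 0.4752 -0.3924] [ 0.5065 -0.2871]
side brown [188 210  13  18  66] [194.3485 218.1667] [ 0.4272 -0.1338  0.23  ]
side brown [164 212  17  25 299] [172.1639 222.8361] [ 0.3824 -0.1342  0.23  ]
side brown [189 226   8  15  40] [192.425 232.725] [ 0.4167 -0.1731  0.23  ]
```

View pics/ct.png

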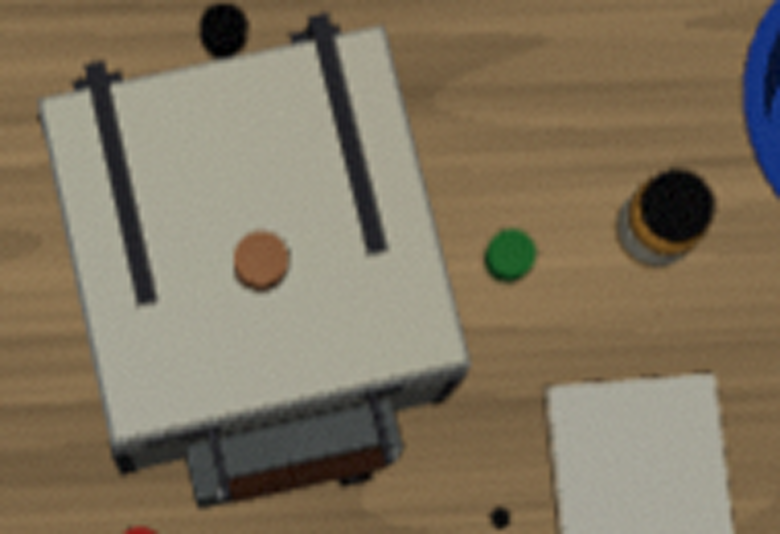

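Lid yaw comes out at about 10°. The vent from the plug pixel and from the lid corners agrees within a few mm. I'll set out and hover above the plug.

```bash
cat >>h.py <<'E'
np.set_printoptions(precision=4,suppress=True)
def go(p,yaw):  # tool down, tool y at world angle yaw (deg); relative to measured pose
    s=ctrl.get_state();R=Ro.from_rotvec(s["tool_rot"]).as_matrix()
    a=np.radians(yaw);y=np.array([np.cos(a),np.sin(a),0]);z=np.array([0,0,-1.]);D=np.c_[np.cross(y,z),y,z]
    print("t",round(s["time"],2),"pos",s["position"],"F",s["ft_force"],"w",round(s["grip_width"],3),"gf",round(s["grip_force"],1))
    print(" travel mm",(R.T@(np.array(p)-s["position"]))*1000,"turn",np.degrees(Ro.from_matrix(R.T@D).as_rotvec()))
E
python3 - <<'E'
from h import *
mt,ms=cam("top"),cam("side")
print(onz(mt,(258.6,198.3),.242),onz(ms,(256,173),.242))
print(tri(mt,(258.6,198.3),ms,(256,173)))
go((.584,-.042,.33),10)
E
```

```text
[ 0.5819 -0.0404  0.242 ] [ 0.5865 -0.0401  0.242 ]
(array([ 0.5841, -0.0407,  0.2422]), np.float64(0.004447350214503922))
t 0.1 pos [ 0.2753 -0.5882  0.2007] F [-0.7716 -0.0574  0.0648] w 1.0 gf 0.0
 travel mm [ 511.1686 -364.0472 -128.7335] turn [ -0.0876  -0.0624 -74.9132]
```

Request:
step_arm([
  {"travel":[0,0,-0.05],"turn":[0,0,-8]},
  {"travel":[0.02,0,-0.1],"turn":[0,0,-16]},
  {"travel":[0.06,-0.02,-0.13],"turn":[0,0,-24]},
  {"travel":[0.1,-0.05,-0.13],"turn":[0,0,-32]},
  {"travel":[0.14,-0.08,-0.13],"turn":[0,0,-40]},
], gripper=1.0)

```text
time: 0.6
position: [0.3669, -0.461, 0.3327]
tool_rot: [2.642, 1.695, 0.001]
ft_force: [0.4, 0.1, -0.1]
grip_width: 1.0
grip_force: 0.0
```

```bash
python3 -c "
from h import *
go((.584,-.042,.33),10);print(ctrl.get_state()['joint_positions'])"
```

```text
t 0.6 pos [ 0.3669 -0.461   0.3327] F [ 0.3594  0.0508 -0.0608] w 1.0 gf 0.0
 travel mm [471.3685  22.7027   2.3868] turn [  0.1025   0.0821 -34.634 ]
[ 1.0522  0.1703 -0.2327  1.3812  0.0391  1.5923  0.3938]
```

Request:
step_arm([
  {"travel":[0.05,0.003,0],"turn":[0,0,-7]},
  {"travel":[0.1,0.006,0],"turn":[0,0,-14]},
  {"travel":[0.15,0.009,0],"turn":[0,0,-21]},
  {"travel":[0.2,0.012,0],"turn":[0,0,-28]},
  {"travel":[0.25,0.014,0],"turn":[0,0,-34.6]},
])

```text
time: 1.1
position: [0.484, -0.2395, 0.3313]
tool_rot: [-2.02, -2.406, 0.001]
ft_force: [1.1, -0.3, -0.2]
grip_width: 0.999
grip_force: 0.0
```

```bash
python3 -c "
from h import *
go((.584,-.042,.33),10);print(ctrl.get_state()['joint_positions'])"
```

```text
t 1.1 pos [ 0.484  -0.2395  0.3313] F [ 1.0681 -0.3182 -0.2005] w 0.999 gf 0.0
 travel mm [177.2371 132.6285   1.2122] turn [-0.0257  0.0077 -0.0476]
[ 0.8357  0.0769 -0.4533  1.4913  0.034   1.5815  0.5576]
```

Request:
step_arm([
  {"travel":[0.04,0.03,0],"turn":[0,0,0]},
  {"travel":[0.08,0.06,0],"turn":[0,0,0]},
  {"travel":[0.12,0.09,0],"turn":[0,0,0]},
  {"travel":[0.16,0.12,0],"turn":[0,0,0]},
  {"travel":[0.177,0.132,0],"turn":[0,0,0]},
])

```text
time: 1.6
position: [0.5848, -0.0382, 0.3311]
tool_rot: [-2.016, -2.407, -0.004]
ft_force: [0.3, 0.0, 0.3]
grip_width: 0.997
grip_force: 0.0
```

Request:
step_arm([
  {"travel":[0,0,0],"turn":[0,0,0]},
  {"travel":[0,0,0],"turn":[0,0,0]},
])

```text
time: 1.8
position: [0.5837, -0.045, 0.331]
tool_rot: [-2.025, -2.401, 0.002]
ft_force: [0.3, -0.5, -0.8]
grip_width: 1.0
grip_force: 0.0
```

```bash
python3 - <<'E'
from h import *
go((.584,-.042,.229),10)
s=ctrl.get_state();i=ctrl.get_image("wrist")[:,:,::-1].copy();m=cam("wrist",s)
print(proj(m,(.584,-.042,.242)),proj(m,(.427,-.07,.187)))
h=cv2.cvtColor(i,cv2.COLOR_BGR2HSV)
for st,c,l in comps((h[...,0]<15)&(h[...,1]>70)&(h[...,2]>60),300):print(st,c,onz(m,c,.23))
cv2.imwrite("pics/w1.png",i)
E
```

```text
t 1.8 pos [ 0.5837 -0.045   0.331 ] F [ 0.3406 -0.4904 -0.8157] w 1.0 gf 0.0
 travel mm [  2.9747   0.9516 102.0346] turn [-0.0735  0.0215 -0.2837]
[255.0536 186.4144] [124.4207 174.4973]
[123  50  29  31 734] [137.3515  64.7643] [0.4535 0.0547 0.23  ]
[ 110  122   28   99 1500] [123.7573 170.2847] [ 0.445  -0.0514  0.23  ]
[ 238  159   40   43 1343] [257.0514 180.4617] [ 0.5855 -0.0387  0.23  ]
[491 192  21  55 575] [503.9061 224.88  ] [ 0.881  -0.0419  0.23  ]
```

View pics/w1.png

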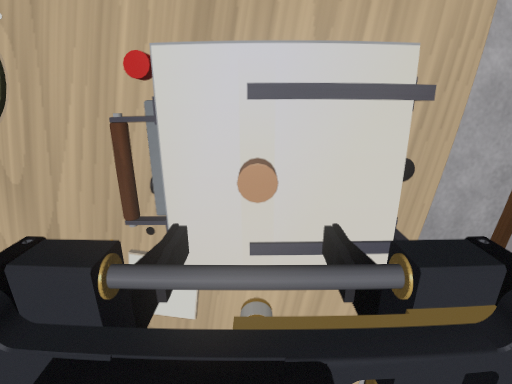

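The wrist view shows the plug head centred at (257,183), about 3 px off the prediction, and the handle bar's middle at (126,172), within 2 px. I'll correct a few mm and descend.

Request:
step_arm([
  {"travel":[0.0055,0.003,0.03],"turn":[0,0,0]},
  {"travel":[0.0055,0.003,0.06],"turn":[0,0,0]},
  {"travel":[0.0055,0.003,0.085],"turn":[0,0,0]},
  {"travel":[0.0055,0.003,0.1],"turn":[0,0,0]},
  {"travel":[0.0055,0.003,0.102],"turn":[0,0,0]},
])

```text
time: 2.35
position: [0.5845, -0.0407, 0.2277]
tool_rot: [-2.028, -2.396, 0.004]
ft_force: [0.4, -0.1, 0.4]
grip_width: 0.996
grip_force: 0.0
```

Request:
step_arm([
  {"travel":[0,0,0],"turn":[0,0,0]},
  {"travel":[0,0,0],"turn":[0,0,0]},
])

```text
time: 2.55
position: [0.5868, -0.0392, 0.2312]
tool_rot: [2.025, 2.399, 0.002]
ft_force: [0.5, 0.8, 0.5]
grip_width: 1.0
grip_force: 0.0
```

```bash
python3 -c "
from h import *
go((.586,-.039,.229),10)"
```

```text
t 2.55 pos [ 0.5868 -0.0392  0.2312] F [0.5111 0.7504 0.4988] w 1.0 gf 0.0
 travel mm [ 0.3058 -0.7618  2.1804] turn [ 0.1323  0.0469 -0.3519]
```

Request:
step_arm([
  {"travel":[0,-0.001,0.002],"turn":[0,0,0]},
  {"travel":[0,-0.001,0.002],"turn":[0,0,0]},
  {"travel":[0,-0.001,0.002],"turn":[0,0,0]},
  {"travel":[0,-0.001,0.002],"turn":[0,0,0]},
  {"travel":[0,-0.001,0.002],"turn":[0,0,0]},
], gripper=0.3, force=15)

```text
time: 3.05
position: [0.585, -0.0389, 0.2277]
tool_rot: [2.026, 2.401, 0.0]
ft_force: [0.5, 0.1, -0.5]
grip_width: 0.628
grip_force: 0.0
```

Request:
step_arm([
  {"travel":[0,0,0],"turn":[0,0,0]},
  {"travel":[0,0,0],"turn":[0,0,0]},
  {"travel":[0,0,0],"turn":[0,0,0]},
])

```text
time: 3.35
position: [0.585, -0.039, 0.2276]
tool_rot: [2.026, 2.401, -0.0]
ft_force: [0.5, -1.1, 0.3]
grip_width: 0.362
grip_force: 0.0
```

The opening is already below the 42 mm head width with no grip force, so I'll look.

```bash
python3 - <<'E'
from h import *
go((.585,-.039,.229),10)
s=ctrl.get_state();i=ctrl.get_image("wrist")[:,:,::-1].copy();m=cam("wrist",s)
print(proj(m,(.585,-.039,.242)),proj(m,s["position"]))
b=ctrl.get_image("side")[:,:,::-1]
cv2.imwrite("pics/w2.png",np.hstack([cv2.resize(i,(400,300)),cv2.resize(b[90:300,130:410],(400,300))]))
print(ctrl.get_state()["grip_width"])
E
```

```text
t 3.35 pos [ 0.585  -0.039   0.2276] F [ 0.5206 -1.065   0.2561] w 0.362 gf 0.0
 travel mm [-0.0033  0.0356 -1.4401] turn [-0.0048  0.0054 -0.3145]
[253.6615 234.6262] [253.713  225.6119]
0.32128494762457305
```

View pics/w2.png

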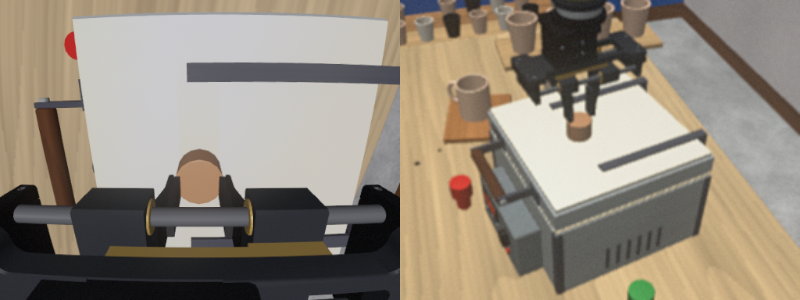

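```bash
python3 - <<'E'
from h import *
s=ctrl.get_state();i=ctrl.get_image("wrist")[:,:,::-1].copy();b=ctrl.get_image("side")[:,:,::-1].copy()
s=ctrl.get_state();print(s["grip_width"],s["position"],s["ft_force"],s["grip_force"])
m=cam("side");print(proj(m,s["position"]),proj(m,(.585,-.039,.242)),proj(m,(.585,-.039,.21)))
h=cv2.cvtColor(b,cv2.COLOR_BGR2HSV)
A=cv2.resize(i[170:330,170:340],(400,376),interpolation=3);B=cv2.resize(b[115:215,205:305],(376,376),interpolation=3)
cv2.imwrite("pics/w3.png",np.hstack([A,B]))
E
```

```text
0.3123882752693725 [ 0.585  -0.039   0.2276] [ 0.0457 -0.7756 -0.0348] 0.0
[255.2341 177.8155] [255.2384 172.8361] [255.2391 183.7699]
```

View pics/w3.png

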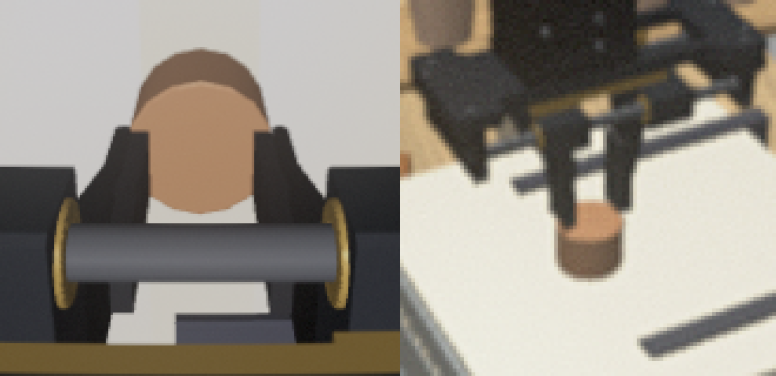

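The crops show the finger tips level with the top of the head (side view, about row 173). The tips stand about 28 mm short of the stated tip, so the fingers closed just above the plug. I'll open and descend further, watching the force.

Request:
step_arm([
  {"travel":[0,0,-0.003],"turn":[0,0,0]},
  {"travel":[0,0,-0.003],"turn":[0,0,0]},
  {"travel":[0,0,-0.003],"turn":[0,0,0]},
  {"travel":[0,0,-0.003],"turn":[0,0,0]},
  {"travel":[0,0,-0.003],"turn":[0,0,0]},
], gripper=0.85)

```text
time: 4.05
position: [0.5849, -0.039, 0.2306]
tool_rot: [2.026, 2.401, -0.0]
ft_force: [-0.1, -0.0, 0.4]
grip_width: 0.676
grip_force: 0.0
```

Request:
step_arm([
  {"travel":[0,0,0],"turn":[0,0,0]},
  {"travel":[0,0,0],"turn":[0,0,0]},
  {"travel":[0,0,0],"turn":[0,0,0]},
])

```text
time: 4.35
position: [0.585, -0.039, 0.2306]
tool_rot: [-2.026, -2.401, 0.0]
ft_force: [-0.2, 0.1, 0.1]
grip_width: 0.838
grip_force: 0.0
```

Request:
step_arm([
  {"travel":[0,0,0.004],"turn":[0,0,0]},
  {"travel":[0,0,0.008],"turn":[0,0,0]},
  {"travel":[0,0,0.012],"turn":[0,0,0]},
  {"travel":[0,0,0.016],"turn":[0,0,0]},
  {"travel":[0,0,0.016],"turn":[0,0,0]},
])

```text
time: 4.85
position: [0.5845, -0.039, 0.2137]
tool_rot: [-2.025, -2.4, 0.001]
ft_force: [0.4, -0.4, 0.2]
grip_width: 0.849
grip_force: 0.0
```

No contact with the stated tip 10 mm below the lid face, which confirms the fingers are shorter than stated. Going a bit further.

Request:
step_arm([
  {"travel":[0,0,0.003],"turn":[0,0,0]},
  {"travel":[0,0,0.006],"turn":[0,0,0]},
  {"travel":[0,0,0.009],"turn":[0,0,0]},
  {"travel":[0,0,0.009],"turn":[0,0,0]},
])

```text
time: 5.25
position: [0.5847, -0.039, 0.205]
tool_rot: [-2.026, -2.401, 0.001]
ft_force: [0.9, -0.1, -1.1]
grip_width: 0.851
grip_force: 0.0
```

```bash
python3 - <<'E'
from h import *
go((.585,-.039,.2),10)
i=ctrl.get_image("wrist")[:,:,::-1].copy();b=ctrl.get_image("side")[:,:,::-1].copy()
A=cv2.resize(i[170:330,150:360],(400,305),interpolation=3);B=cv2.resize(b[115:215,205:305],(376,305),interpolation=3)
cv2.imwrite("pics/w4.png",np.hstack([A,B]))
E
```

```text
t 5.25 pos [ 0.5847 -0.039   0.205 ] F [ 0.8506 -0.1355 -1.079 ] w 0.851 gf 0.0
 travel mm [-0.0696  0.3158  5.0243] turn [-0.0469 -0.0113 -0.3155]
```

View pics/w4.png

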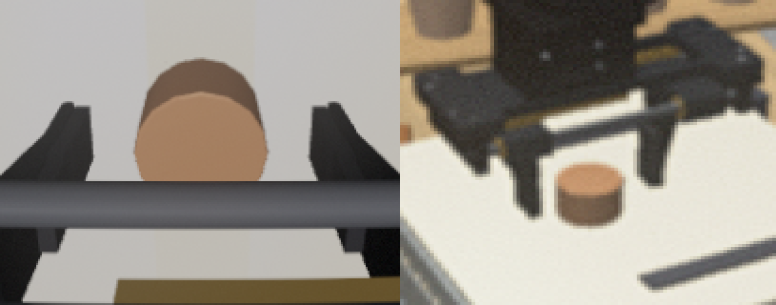

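The fingers now straddle the head, with the tips about 8 mm above the lid and centred on the plug. Closing.

Request:
step_arm([
  {"travel":[0,0,0],"turn":[0,0,0]},
  {"travel":[0,0,0],"turn":[0,0,0]},
  {"travel":[0,0,0],"turn":[0,0,0]},
  {"travel":[0,0,0],"turn":[0,0,0]},
  {"travel":[0,0,0],"turn":[0,0,0]},
], gripper=0.3, force=15)

```text
time: 5.85
position: [0.585, -0.039, 0.2056]
tool_rot: [2.026, 2.401, -0.0]
ft_force: [-0.8, 0.9, 0.0]
grip_width: 0.478
grip_force: 5.0
```

Request:
step_arm([
  {"travel":[0,0,0],"turn":[0,0,0]},
  {"travel":[0,0,0],"turn":[0,0,0]},
  {"travel":[0,0,0],"turn":[0,0,0]},
])

```text
time: 6.15
position: [0.585, -0.039, 0.2056]
tool_rot: [2.026, 2.401, -0.0]
ft_force: [0.1, -0.5, 0.8]
grip_width: 0.478
grip_force: 15.0
```

Request:
step_arm([
  {"travel":[0,0,-0.01],"turn":[0,0,0]},
  {"travel":[0,0,-0.03],"turn":[0,0,0]},
  {"travel":[0,0,-0.05],"turn":[0,0,0]},
  {"travel":[0,0,-0.07],"turn":[0,0,0]},
  {"travel":[0,0,-0.09],"turn":[0,0,0]},
])

```text
time: 6.65
position: [0.5849, -0.0389, 0.297]
tool_rot: [2.026, 2.401, 0.0]
ft_force: [-0.4, -0.6, -0.9]
grip_width: 0.478
grip_force: 15.0
```

```bash
python3 -c "
from h import *
go((.437,-.363,.30),10);print(ctrl.get_state()['joint_positions'])"
```

```text
t 6.65 pos [ 0.5849 -0.0389  0.297 ] F [-0.3761 -0.6197 -0.9082] w 0.478 gf 15.0
 travel mm [-294.5891 -200.3679   -2.9822] turn [ 0.0159  0.0115 -0.3093]
[ 0.5544  0.2046 -0.6287  1.4431  0.12    1.5322  0.1002]
```

Request:
step_arm([
  {"travel":[-0.02,-0.014,0],"turn":[0,0,0]},
  {"travel":[-0.05,-0.034,0],"turn":[0,0,0]},
  {"travel":[-0.08,-0.055,0],"turn":[0,0,0]},
  {"travel":[-0.11,-0.075,0],"turn":[0,0,0]},
  {"travel":[-0.14,-0.095,0],"turn":[0,0,0]},
])

```text
time: 7.15
position: [0.5142, -0.1941, 0.2964]
tool_rot: [2.025, 2.401, 0.0]
ft_force: [-0.3, -0.2, -0.6]
grip_width: 0.477
grip_force: 15.0
```

Request:
step_arm([
  {"travel":[-0.03,-0.02,0],"turn":[0,0,0]},
  {"travel":[-0.06,-0.041,0],"turn":[0,0,0]},
  {"travel":[-0.09,-0.061,0],"turn":[0,0,0]},
  {"travel":[-0.12,-0.082,0],"turn":[0,0,0]},
  {"travel":[-0.153,-0.104,0],"turn":[0,0,0]},
])

```text
time: 7.65
position: [0.4377, -0.362, 0.2965]
tool_rot: [2.024, 2.401, 0.0]
ft_force: [0.4, -0.6, -0.3]
grip_width: 0.478
grip_force: 15.0
```

Request:
step_arm([
  {"travel":[0,0,0.03],"turn":[0,0,0]},
  {"travel":[0,0,0.06],"turn":[0,0,0]},
  {"travel":[0,0,0.09],"turn":[0,0,0]},
  {"travel":[0,0,0.12],"turn":[0,0,0]},
  {"travel":[0,0,0.15],"turn":[0,0,0]},
])

```text
time: 8.15
position: [0.4383, -0.3614, 0.1451]
tool_rot: [2.025, 2.4, -0.0]
ft_force: [0.3, 0.1, 0.0]
grip_width: 0.48
grip_force: 15.0
```

Request:
step_arm([
  {"travel":[0,0,0.03],"turn":[0,0,0]},
  {"travel":[0,0,0.05],"turn":[0,0,0]},
  {"travel":[0,0,0.06],"turn":[0,0,0]},
  {"travel":[0,0,0.06],"turn":[0,0,0]},
  {"travel":[0,0,0.06],"turn":[0,0,0]},
])

```text
time: 8.65
position: [0.4389, -0.3618, 0.0868]
tool_rot: [2.025, 2.4, 0.0]
ft_force: [0.9, 0.8, -1.0]
grip_width: 0.475
grip_force: 15.0
```

```bash
python3 - <<'E'
from h import *
go((.437,-.363,.0426),10)
b=ctrl.get_image("side")[:,:,::-1].copy();i=ctrl.get_image("wrist")[:,:,::-1].copy()
m=cam("side");print(proj(m,(.437,-.363,.015)),proj(m,(.437,-.363,.079)))
cv2.imwrite("pics/w5.png",np.hstack([cv2.resize(i,(400,300)),cv2.resize(b[164:384,150:443],(400,300))]))
E
```

```text
t 8.65 pos [ 0.4389 -0.3618  0.0868] F [ 0.8797  0.8227 -1.0235] w 0.475 gf 15.0
 travel mm [-0.8335 -2.0785 44.2109] turn [ 0.0618  0.0726 -0.3139]
[231.3228 373.4827] [229.8201 358.2905]
```

View pics/w5.png

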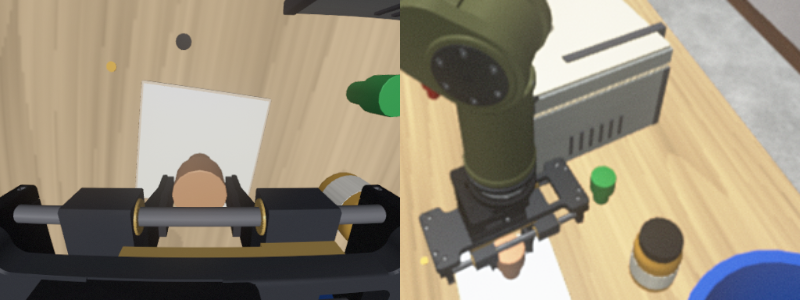

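The plug is held over the batt and the jar is clear. Lowering gently.

Request:
step_arm([
  {"travel":[0,-0.001,0.01],"turn":[0,0,0]},
  {"travel":[0,-0.001,0.02],"turn":[0,0,0]},
  {"travel":[0,-0.001,0.03],"turn":[0,0,0]},
  {"travel":[0,-0.001,0.038],"turn":[0,0,0]},
  {"travel":[0,-0.001,0.039],"turn":[0,0,0]},
])

```text
time: 9.25
position: [0.4361, -0.3607, 0.0448]
tool_rot: [-2.024, -2.399, -0.0]
ft_force: [-0.2, -0.7, -1.0]
grip_width: 0.477
grip_force: 15.0
```

Request:
step_arm([
  {"travel":[0,0,0.001],"turn":[0,0,0]},
  {"travel":[0,0,0.0015],"turn":[0,0,0]},
  {"travel":[0,0,0.002],"turn":[0,0,0]},
  {"travel":[0,0,0.002],"turn":[0,0,0]},
  {"travel":[0,0,0.002],"turn":[0,0,0]},
])

```text
time: 9.75
position: [0.4373, -0.3616, 0.0449]
tool_rot: [2.026, 2.401, -0.0]
ft_force: [-0.2, 1.1, -1.7]
grip_width: 0.473
grip_force: 15.0
```

Request:
step_arm([
  {"travel":[0,0,0.001],"turn":[0,0,0]},
  {"travel":[0,0,0.001],"turn":[0,0,0]},
  {"travel":[0,0,0.001],"turn":[0,0,0]},
])

```text
time: 10.05
position: [0.4371, -0.3615, 0.0436]
tool_rot: [2.026, 2.401, -0.0]
ft_force: [-0.5, -0.3, -0.4]
grip_width: 0.475
grip_force: 15.0
```

Request:
step_arm([
  {"travel":[0,0,0.001],"turn":[0,0,0]},
  {"travel":[0,0,0.001],"turn":[0,0,0]},
  {"travel":[0,0,0.001],"turn":[0,0,0]},
])

```text
time: 10.35
position: [0.4372, -0.3615, 0.0427]
tool_rot: [2.026, 2.401, -0.0]
ft_force: [0.7, -0.2, -0.2]
grip_width: 0.474
grip_force: 15.0
```

Request:
step_arm([
  {"travel":[0,0,0.001],"turn":[0,0,0]},
  {"travel":[0,0,0.001],"turn":[0,0,0]},
  {"travel":[0,0,0.001],"turn":[0,0,0]},
])

```text
time: 10.65
position: [0.4374, -0.3618, 0.0426]
tool_rot: [2.025, 2.4, -0.001]
ft_force: [-1.8, 1.1, 5.3]
grip_width: 0.474
grip_force: 15.0
```

Contact at the expected height, with 5 N upward. Release slowly and back off.

Request:
step_arm([
  {"travel":[0,0,-0.0005],"turn":[0,0,0]},
  {"travel":[0,0,-0.0005],"turn":[0,0,0]},
  {"travel":[0,0,-0.0005],"turn":[0,0,0]},
  {"travel":[0,0,-0.0005],"turn":[0,0,0]},
  {"travel":[0,0,-0.0005],"turn":[0,0,0]},
], gripper=0.8)

```text
time: 11.15
position: [0.4371, -0.3614, 0.0419]
tool_rot: [-2.026, -2.401, -0.0]
ft_force: [-0.4, 0.3, 1.3]
grip_width: 0.777
grip_force: 0.0
```

Request:
step_arm([
  {"travel":[0,0,-0.01],"turn":[0,0,0]},
  {"travel":[0,0,-0.03],"turn":[0,0,0]},
  {"travel":[0,0,-0.06],"turn":[0,0,0]},
  {"travel":[0,0,-0.1],"turn":[0,0,0]},
  {"travel":[0,0,-0.14],"turn":[0,0,0]},
])

```text
time: 11.65
position: [0.4369, -0.3612, 0.1841]
tool_rot: [-2.026, -2.401, -0.0]
ft_force: [0.3, 0.2, -0.7]
grip_width: 0.797
grip_force: 0.0
```

Request:
step_arm([
  {"travel":[0,0,-0.04],"turn":[0,0,0]},
  {"travel":[0,0,-0.08],"turn":[0,0,0]},
  {"travel":[0,0,-0.11],"turn":[0,0,0]},
  {"travel":[0,0,-0.11],"turn":[0,0,0]},
])

```text
time: 12.05
position: [0.4392, -0.3626, 0.2984]
tool_rot: [2.019, 2.394, -0.0]
ft_force: [1.5, 0.1, 0.4]
grip_width: 0.803
grip_force: 0.0
```

```bash
python3 - <<'E'
from h import *
s=ctrl.get_state();i=ctrl.get_image("wrist")[:,:,::-1].copy();m=cam("wrist",s)
h=cv2.cvtColor(i,cv2.COLOR_BGR2HSV)
for st,c,l in comps((h[...,0]<15)&(h[...,1]>70)&(h[...,2]>60),300):print(st,c,onz(m,c,.07))
print(proj(m,(.437,-.362,.079)),proj(m,(.437,-.362,.015)))
cv2.imwrite("pics/w6.png",i)
go((.427,-.069,.30),10)
E
```

```text
[240 145  27  29 621] [252.8068 159.087 ] [ 0.4377 -0.3602  0.07  ]
[252.1142 161.3943] [252.2706 153.5967]
t 12.1 pos [ 0.4382 -0.362   0.2954] F [ 0.5075  0.6171 -0.7292] w 0.799 gf 0.0
 travel mm [290.6575  38.29    -5.7923] turn [ 0.1963  0.2522 -0.3022]
```

The plug stands at (0.438,-0.360), on the middle of the batt. Next, over the handle.

Request:
step_arm([
  {"travel":[0.02,0.003,0],"turn":[0,0,0]},
  {"travel":[0.055,0.008,0],"turn":[0,0,0]},
  {"travel":[0.09,0.013,0],"turn":[0,0,0]},
  {"travel":[0.125,0.018,0],"turn":[0,0,0]},
  {"travel":[0.16,0.023,0],"turn":[0,0,0]},
], gripper=0.55)

```text
time: 12.6
position: [0.432, -0.1981, 0.2908]
tool_rot: [-2.025, -2.399, 0.001]
ft_force: [0.5, 0.7, 0.1]
grip_width: 0.557
grip_force: 0.0
```

Request:
step_arm([
  {"travel":[0.035,0.005,0],"turn":[0,0,0]},
  {"travel":[0.07,0.01,0],"turn":[0,0,0]},
  {"travel":[0.105,0.015,0],"turn":[0,0,0]},
  {"travel":[0.131,0.018,0],"turn":[0,0,0]},
  {"travel":[0.131,0.018,0],"turn":[0,0,0]},
])

```text
time: 13.1
position: [0.428, -0.0633, 0.2914]
tool_rot: [-2.017, -2.407, 0.001]
ft_force: [-0.2, -0.6, -0.1]
grip_width: 0.548
grip_force: 0.0
```

Request:
step_arm([
  {"travel":[0,0,0],"turn":[0,0,0]},
  {"travel":[0,0,0],"turn":[0,0,0]},
  {"travel":[0,0,0],"turn":[0,0,0]},
])

```text
time: 13.4
position: [0.4283, -0.0689, 0.2916]
tool_rot: [-2.028, -2.398, 0.0]
ft_force: [-0.1, 0.9, 0.3]
grip_width: 0.55
grip_force: 0.0
```

```bash
python3 - <<'E'
from h import *
s=ctrl.get_state();i=ctrl.get_image("wrist")[:,:,::-1].copy();m=cam("wrist",s)
print(proj(m,(.428,-.068,.187)))
h=cv2.cvtColor(i,cv2.COLOR_BGR2HSV)
for st,c,l in comps((h[...,0]<15)&(h[...,1]>70)&(h[...,2]<110)&(h[...,2]>20),300):print(st,c,onz(m,c,.19))
cv2.imwrite("pics/w7.png",i)
go((.428,-.068,.161),10);print(ctrl.get_state()['joint_positions'])
E
```

```text
[254.1076 184.2077]
[ 245  126   19  112 1969] [254.4403 179.9457] [ 0.4274 -0.0625  0.19  ]
t 13.45 pos [ 0.4284 -0.0687  0.2917] F [-0.1928 -0.2105  0.4484] w 0.552 gf 0.0
 travel mm [  0.7049  -0.1946 130.7322] turn [-0.0309 -0.0369 -0.4291]
[ 0.7909 -0.1804 -0.5939  1.7785 -0.1011  1.5141  0.3774]
```

View pics/w7.png

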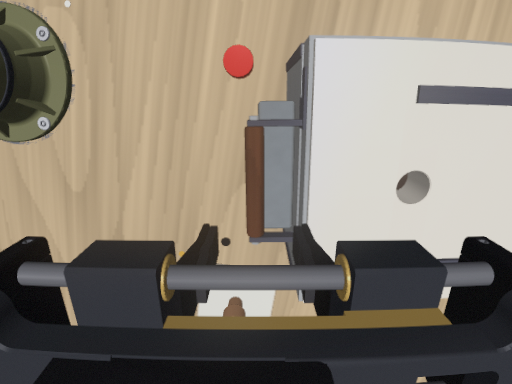

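The bar is centred between the fingers (column 254 against 255) and the vent is open. Descending, open to about 48 mm.

Request:
step_arm([
  {"travel":[0.001,0,0.03],"turn":[0,0,0]},
  {"travel":[0.001,0,0.06],"turn":[0,0,0]},
  {"travel":[0.001,0,0.085],"turn":[0,0,0]},
  {"travel":[0.001,0,0.1],"turn":[0,0,0]},
  {"travel":[0.001,0,0.1],"turn":[0,0,0]},
])

```text
time: 13.95
position: [0.4267, -0.067, 0.1899]
tool_rot: [-2.024, -2.397, 0.002]
ft_force: [0.0, -0.0, 0.1]
grip_width: 0.549
grip_force: 0.0
```

Request:
step_arm([
  {"travel":[0,0,0.008],"turn":[0,0,0]},
  {"travel":[0,0,0.016],"turn":[0,0,0]},
  {"travel":[0,0,0.023],"turn":[0,0,0]},
  {"travel":[0,0,0.028],"turn":[0,0,0]},
  {"travel":[0,0,0.028],"turn":[0,0,0]},
])

```text
time: 14.45
position: [0.428, -0.0666, 0.1635]
tool_rot: [-2.025, -2.4, 0.001]
ft_force: [-0.2, 0.6, -0.3]
grip_width: 0.55
grip_force: 0.0
```

```bash
python3 -c "
from h import *
go((.428,-.068,.161),10);print(ctrl.get_state()['joint_positions'])"
```

```text
t 14.45 pos [ 0.428  -0.0666  0.1635] F [-0.179   0.5859 -0.346 ] w 0.55 gf 0.0
 travel mm [-1.3436 -0.2266  2.4615] turn [-0.0556 -0.025  -0.3099]
[ 0.7789 -0.1168 -0.6335  1.9867 -0.0728  1.2511  0.3407]
```

Close on the bar: 2 mm lower first, then moderate force.

Request:
step_arm([
  {"travel":[0,0,0.002],"turn":[0,0,0]},
  {"travel":[0,0,0.002],"turn":[0,0,0]},
  {"travel":[0,0,0.002],"turn":[0,0,0]},
  {"travel":[0,0,0.002],"turn":[0,0,0]},
  {"travel":[0,0,0.002],"turn":[0,0,0]},
], gripper=0.0, force=30)

```text
time: 14.95
position: [0.4272, -0.067, 0.1622]
tool_rot: [-2.025, -2.4, 0.004]
ft_force: [-4.7, -0.8, 3.0]
grip_width: 0.221
grip_force: 30.0
```

Request:
step_arm([
  {"travel":[0,0,0],"turn":[0,0,0]},
  {"travel":[0,0,0],"turn":[0,0,0]},
  {"travel":[0,0,0],"turn":[0,0,0]},
  {"travel":[0,0,0],"turn":[0,0,0]},
])

```text
time: 15.35
position: [0.4272, -0.067, 0.1622]
tool_rot: [-2.025, -2.4, 0.003]
ft_force: [-5.3, -0.2, 4.3]
grip_width: 0.219
grip_force: 30.0
```

```bash
python3 - <<'E'
from h import *
go((.428,-.068,.161),10)
p=ctrl.get_state()["position"];e=np.array([np.cos(np.radians(10)),np.sin(np.radians(10))])
r=np.hypot(.345,.022);a0=np.arctan2(.022,.345)
for d in(4,8,12,16,20,21):
    a=a0+np.radians(d);print(d,"y %.1f z %.1f mm"%((.345-r*np.cos(a))*1e3,-(r*np.sin(a)-.022)*1e3))
E
```

```text
t 15.35 pos [ 0.4272 -0.067   0.1622] F [-5.3294 -0.1807  4.3188] w 0.219 gf 30.0
 travel mm [-1.1129  0.64    1.174 ] turn [-0.157   0.0051 -0.325 ]
4 y 2.4 z -24.0 mm
8 y 6.4 z -47.8 mm
12 y 12.1 z -71.2 mm
16 y 19.4 z -94.2 mm
20 y 28.3 z -116.7 mm
21 y 30.8 z -122.2 mm
```

Gripped at 19 mm width. Test lift along the arc to about 4°, with a firmer grip.

Request:
step_arm([
  {"travel":[0,0,0],"turn":[0,0,0]},
  {"travel":[0,0,-0.005],"turn":[0,0,0]},
  {"travel":[0,0.001,-0.012],"turn":[0,0,0]},
  {"travel":[0,0.002,-0.018],"turn":[0,0,0]},
  {"travel":[0,0.0024,-0.024],"turn":[0,0,0]},
], gripper=0.0, force=45)

```text
time: 15.85
position: [0.4294, -0.0666, 0.1859]
tool_rot: [-2.025, -2.399, 0.003]
ft_force: [-4.6, -2.1, -5.3]
grip_width: 0.215
grip_force: 45.0
```

```bash
python3 - <<'E'
from h import *
go((.4272,-.067,.1622),10)
a=cv2.imread("pics/w7.png")
i=ctrl.get_image("wrist")[:,:,::-1].copy();b=ctrl.get_image("side")[:,:,::-1].copy();cv2.imwrite("pics/s8.png",b)
cv2.imwrite("pics/w8.png",i)
E
```

```text
t 15.85 pos [ 0.4294 -0.0666  0.1859] F [-4.5756 -2.148  -5.2938] w 0.215 gf 45.0
 travel mm [-0.0349 -2.202  23.6645] turn [-0.1838 -0.0258 -0.3322]
```

The load is on the tool (Fz −5 N), so the lid follows. Continuing along the arc.

Request:
step_arm([
  {"travel":[0,0.0003,-0.006],"turn":[0,0,0]},
  {"travel":[0,0.001,-0.012],"turn":[0,0,0]},
  {"travel":[0,0.002,-0.018],"turn":[0,0,0]},
  {"travel":[0,0.0033,-0.024],"turn":[0,0,0]},
  {"travel":[0,0.0046,-0.03],"turn":[0,0,0]},
])

```text
time: 16.45
position: [0.4348, -0.0657, 0.2167]
tool_rot: [-2.026, -2.4, 0.002]
ft_force: [-5.6, -1.4, -4.2]
grip_width: 0.217
grip_force: 45.0
```

Request:
step_arm([
  {"travel":[0,0.0013,-0.006],"turn":[0,0,0]},
  {"travel":[0,0.003,-0.012],"turn":[0,0,0]},
  {"travel":[0,0.0046,-0.0174],"turn":[0,0,0]},
  {"travel":[0,0.0064,-0.023],"turn":[0,0,0]},
  {"travel":[0,0.0083,-0.029],"turn":[0,0,0]},
])

```text
time: 16.95
position: [0.4422, -0.0643, 0.2457]
tool_rot: [-2.025, -2.399, 0.004]
ft_force: [-7.6, -2.2, -2.3]
grip_width: 0.215
grip_force: 45.0
```

```bash
python3 -c "
from h import *
go((.4272,-.067,.1622),10)
b=ctrl.get_image('side')[:,:,::-1];cv2.imwrite('pics/s9.png',b)"
```

```text
t 16.95 pos [ 0.4422 -0.0643  0.2457] F [-7.6459 -2.168  -2.3299] w 0.215 gf 45.0
 travel mm [ -0.1405 -14.9656  83.5175] turn [-0.1809 -0.0086 -0.3348]
```

Request:
step_arm([
  {"travel":[0,0.0012,-0.006],"turn":[0,0,0]},
  {"travel":[0,0.0034,-0.0125],"turn":[0,0,0]},
  {"travel":[0,0.0057,-0.019],"turn":[0,0,0]},
  {"travel":[0,0.0082,-0.0255],"turn":[0,0,0]},
  {"travel":[0,0.0105,-0.031],"turn":[0,0,0]},
])

```text
time: 17.5
position: [0.4533, -0.0623, 0.2772]
tool_rot: [-2.026, -2.4, 0.002]
ft_force: [-7.0, -2.2, -2.4]
grip_width: 0.216
grip_force: 45.0
```

Request:
step_arm([
  {"travel":[0,0.0007,-0.002],"turn":[0,0,0]},
  {"travel":[0,0.0007,-0.002],"turn":[0,0,0]},
  {"travel":[0,0.0007,-0.002],"turn":[0,0,0]},
  {"travel":[0,0.0007,-0.002],"turn":[0,0,0]},
  {"travel":[0,0.0007,-0.002],"turn":[0,0,0]},
])

```text
time: 18.0
position: [0.4541, -0.0622, 0.279]
tool_rot: [-2.026, -2.401, 0.001]
ft_force: [-6.3, -1.1, -2.7]
grip_width: 0.21
grip_force: 45.0
```

```bash
python3 - <<'E'
from h import *
go((.4272,-.067,.1622),10)
b=ctrl.get_image('side')[:,:,::-1].copy();t=ctrl.get_image('top')[:,:,::-1].copy()
m=cam("side");e=np.array([np.cos(np.radians(10)),np.sin(np.radians(10)),0]);n=np.array([-e[1],e[0],0])
H=np.array([.5855,-.039,.165])+.185*e;a=np.radians(20)
B=cv2.resize(b[60:384,100:440],(440,420));k=440/340
for r in(.015,.295):
  for w in(-.14,.14):
    X=H-r*np.cos(a)*e+.045*np.sin(a)*e+n*w+np.array([0,0,r*np.sin(a)+.045*np.cos(a)])
    q=(proj(m,X)-[100,60])*[440/340,420/324];cv2.circle(B,tuple(int(v) for v in q),4,(255,0,255),1)
T=cv2.resize(t[120:290,195:385],(360,322),interpolation=3);T=cv2.copyMakeBorder(T,0,98,0,0,cv2.BORDER_CONSTANT)
cv2.imwrite("pics/f.png",np.hstack([B,T]))
E
```

```text
t 18.0 pos [ 0.4541 -0.0622  0.279 ] F [-6.2777 -1.1385 -2.7354] w 0.21 gf 45.0
 travel mm [ -0.186  -27.1899 116.831 ] turn [-0.0508  0.0084 -0.3214]
```

View pics/f.png

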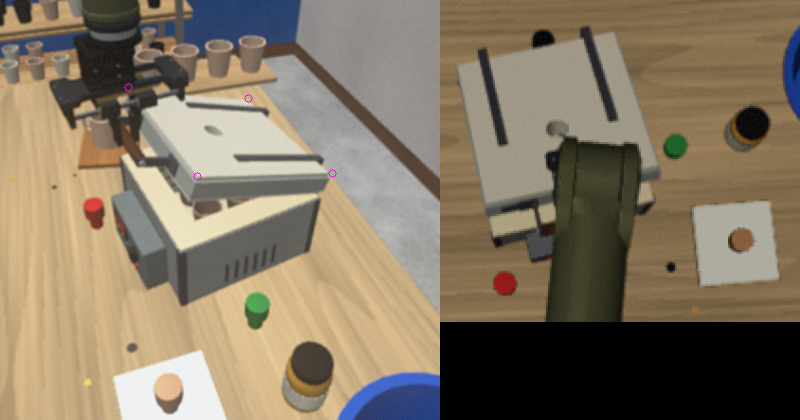

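The picture shows the plug standing on the batt, and the lid's front and back corners offset alike from the 20° prediction. The 116.8 mm rise also gives 20.0°. The bar is still gripped and the pose is steady, so I'm handing in.

Request:
step_arm([
  {"travel":[0,0,0],"turn":[0,0,0]},
  {"travel":[0,0,0],"turn":[0,0,0]},
  {"travel":[0,0,0],"turn":[0,0,0]},
])

```text
time: 18.4
position: [0.4541, -0.0622, 0.279]
tool_rot: [-2.026, -2.401, 0.001]
ft_force: [-5.9, -1.1, -2.0]
grip_width: 0.217
grip_force: 45.0
```

```bash
python3 -c "
from h import *
go((.4272,-.067,.1622),10)
print(ctrl.close_job())"
```

```text
t 18.4 pos [ 0.4541 -0.0622  0.279 ] F [-5.8848 -1.0926 -2.0262] w 0.217 gf 45.0
 travel mm [ -0.2111 -27.1808 116.8207] turn [-0.0524  0.0059 -0.3217]
the job is handed in; nothing more can be done
None
```

The plug was set down upright on the off-white shelf piece, then the lid was lifted by its handle to about 20° and is still held there in the grip; the job was handed in at 18.4 s.

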